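Transfer the parts to the measuring rack in job order

TASK

The four turned parts on the wooden delivery rack are next on the roundness machine, whose programme runs down the row: put them over onto the empty aluminium rack, one on each peg, in the same order, counted on both racks from the end with the black knob (the racks may point different ways). Every part must sit flat, all the way down on the rail, with nothing left in the gripper.

Things in the scene. Friction and masses are not known exactly. Their poses are not given: they have to be found in the camera images.
- bush: flanged bronze bush (brown metal), stands flange down: flange 47 mm diameter, 12 mm thick, above it a hub 32 mm in diameter, 32 mm high in all, bore 16 mm, 0.14 kg. Origin at the centre of its underside, z up along its bore; at the start it stands on one of the delivery rack's pegs, flat on the rail's top.
- large_ring: the widest of three plain grey turned seat rings: 54 mm outside diameter, 12 mm thick, bore about 30 mm, 0.05 kg. Origin at the centre of its underside, z up along its bore; at the start it stands on one of the delivery rack's pegs, flat on the rail's top.
- thick_ring: the smallest and thickest grey seat ring: 44 mm outside diameter, 15 mm thick, bore about 21 mm, 0.05 kg. Origin at the centre of its underside, z up along its bore; at the start it stands on one of the delivery rack's pegs, flat on the rail's top.
- thin_ring: the thinnest grey seat ring: 48 mm outside diameter, 10 mm thick, bore about 27 mm, 0.05 kg. Origin at the centre of its underside, z up along its bore; at the start it stands on one of the delivery rack's pegs, flat on the rail's top.
- peg_bush: the steel peg of the delivery rack on which the bronze bush stands at the start (all pegs are alike). It is fixed and stays there, so it tells the place of the bronze bush in the row. Origin at its foot, on the rail's top.
- peg_large_ring: the steel peg of the delivery rack on which the large ring stands at the start (all pegs are alike). It is fixed and stays there, so it tells the place of the large ring in the row. Origin at its foot, on the rail's top.
- peg_thick_ring: the steel peg of the delivery rack on which the thick ring stands at the start (all pegs are alike). It is fixed and stays there, so it tells the place of the thick ring in the row. Origin at its foot, on the rail's top.
- peg_thin_ring: the steel peg of the delivery rack on which the thin ring stands at the start (all pegs are alike). It is fixed and stays there, so it tells the place of the thin ring in the row. Origin at its foot, on the rail's top.
- delivery_rack: Wooden rack, full at the start: a rail 30 mm wide, top 40 mm above the bench, from x = -148 to 113 mm, on two 10 mm feet 64 mm wide. Origin on the bench below mid-row, x along the row, z up. Upright pegs on the rail at x = -90, -30, 30, 90 mm: 10 mm thick, 26 mm tall, top 8 mm tapered to 4 mm. Black ball knob (16 mm, top 64 mm up) at x = -137 mm: x = -90 is the first peg. Fixed; any yaw, either side.
- measuring_rack: Aluminium rack, empty at the start: a rail 30 mm wide, top 40 mm above the bench, from x = -148 to 113 mm, on two 10 mm feet 64 mm wide. Origin on the bench below mid-row, x along the row, z up. Upright pegs on the rail at x = -90, -30, 30, 90 mm: 10 mm thick, 26 mm tall, top 8 mm tapered to 4 mm. Black ball knob (16 mm, top 64 mm up) at x = -137 mm: x = -90 is the first peg. Fixed; any yaw, either side.
Things that resemble listed ones, but are neither listed nor needed, are in the scene too. Of the things that look like the bush, the largest one is meant.

How it is judged:
At the end, for the whole second after the job is handed in: Each part is on the aluminium rack's peg that has the same number, counted from the black knob, as the peg it stood on in the wooden rack (centre within 13 mm of the peg's axis along and across the row), its underside within 4 mm of the rail's top, level within 0.1 rad, at rest and released (((x of peg_bush in the frame of delivery_rack between -0.11 and -0.07 m and x of bush in the frame of measuring_rack between -0.103 and -0.077 m) or (x of peg_bush in the frame of delivery_rack between -0.05 and -0.01 m and x of bush in the frame of measuring_rack between -0.043 and -0.017 m) or (x of peg_bush in the frame of delivery_rack between 0.01 and 0.05 m and x of bush in the frame of measuring_rack between 0.017 and 0.043 m) or (x of peg_bush in the frame of delivery_rack between 0.07 and 0.11 m and x of bush in the frame of measuring_rack between 0.077 and 0.103 m)) and y of bush in the frame of measuring_rack between -0.013 and 0.013 m and z of bush in the frame of measuring_rack between 0.036 and 0.044 m and angle between the z axis of each of bush, large_ring, thick_ring, thin_ring and the z axis of measuring_rack, either way round below 0.1 rad and linear speed of each of bush, large_ring, thick_ring, thin_ring below 0.02 m/s and ((x of peg_large_ring in the frame of delivery_rack between -0.11 and -0.07 m and x of large_ring in the frame of measuring_rack between -0.103 and -0.077 m) or (x of peg_large_ring in the frame of delivery_rack between -0.05 and -0.01 m and x of large_ring in the frame of measuring_rack between -0.043 and -0.017 m) or (x of peg_large_ring in the frame of delivery_rack between 0.01 and 0.05 m and x of large_ring in the frame of measuring_rack between 0.017 and 0.043 m) or (x of peg_large_ring in the frame of delivery_rack between 0.07 and 0.11 m and x of large_ring in the frame of measuring_rack between 0.077 and 0.103 m)) and y of large_ring in the frame of measuring_rack between -0.013 and 0.013 m and z of large_ring in the frame of measuring_rack between 0.036 and 0.044 m and ((x of peg_thick_ring in the frame of delivery_rack between -0.11 and -0.07 m and x of thick_ring in the frame of measuring_rack between -0.103 and -0.077 m) or (x of peg_thick_ring in the frame of delivery_rack between -0.05 and -0.01 m and x of thick_ring in the frame of measuring_rack between -0.043 and -0.017 m) or (x of peg_thick_ring in the frame of delivery_rack between 0.01 and 0.05 m and x of thick_ring in the frame of measuring_rack between 0.017 and 0.043 m) or (x of peg_thick_ring in the frame of delivery_rack between 0.07 and 0.11 m and x of thick_ring in the frame of measuring_rack between 0.077 and 0.103 m)) and y of thick_ring in the frame of measuring_rack between -0.013 and 0.013 m and z of thick_ring in the frame of measuring_rack between 0.036 and 0.044 m and ((x of peg_thin_ring in the frame of delivery_rack between -0.11 and -0.07 m and x of thin_ring in the frame of measuring_rack between -0.103 and -0.077 m) or (x of peg_thin_ring in the frame of delivery_rack between -0.05 and -0.01 m and x of thin_ring in the frame of measuring_rack between -0.043 and -0.017 m) or (x of peg_thin_ring in the frame of delivery_rack between 0.01 and 0.05 m and x of thin_ring in the frame of measuring_rack between 0.017 and 0.043 m) or (x of peg_thin_ring in the frame of delivery_rack between 0.07 and 0.11 m and x of thin_ring in the frame of measuring_rack between 0.077 and 0.103 m)) and y of thin_ring in the frame of measuring_rack between -0.013 and 0.013 m and z of thin_ring in the frame of measuring_rack between 0.036 and 0.044 m); the robot touches nothing.
It also fails if it takes over 109 s, if anything falls off the work surface, if the arm or the gripper's body presses on something with over 40 N, if the wrist force passes 120 N, or if a joint passes its speed limit or range.

ROBOT

A 6-joint arm with a two-finger parallel gripper is mounted at the origin on a cart in front of the work surface, level with it; the furniture and walls round the work are solid. World frame = base frame: x ahead of the robot, y to its left, z up, the work surface at z = 0. Lengths are in m, angles in rad, forces in N, time in s.
With the tool pointing down it reaches from about 0.35 to 0.975 m from the base axis. Payload 4.9 kg.
Tool frame: the origin (TCP) lies at the very end of the fingers, on their centre line; the grasp point (between the pads) lies 19 mm behind it; z points along the fingers, y is the line along which they close (so a half turn about z gives the same grasp; the last joint's range is limited). The gripper opens to 85 mm and grips with 20 to 120 N. Pads are 22 mm wide; open, the fingers measure 114 mm over their backs; the gripper's body (76 mm by 85 mm) begins 54 mm behind the grasp point. The pads swing forward as they close: fully open they stand 13 mm farther back than shut.
Start: joints at [-1.341, 0.053, 1.613, -0, 1.476, -0.119], TCP at [0.214, -0.587, 0.196] pointing down, gripper open.
Joint ranges: [-3.01, 3.01], [-1.01, 2.22], [0.06, 2.58], [-1.02, 4.17], [0.09, 2.62], [-3.14, 3.14]. Speed limits (rad/s): [2.57, 2.57, 3.14, 3.14, 3.14, 3.14].

INTERFACE

Orientations are given as a unit quaternion [w, x, y, z].
In Python, from plant import manip, vision, order gives the robot as it stands.
- The arm moves only by the tool play_rows, never from a script. Its argument "steps" is a list that holds one entry, the list of rows, each a list of 6 numbers: the shift along the tool's x, y, z in mm, then the turn, a rotation vector about the tool's x, y, z in degrees. A call has 1 to 12 rows; each row is the pose to reach, as a shift and turn from the pose commanded when the call began, along the tool's axes at that moment; what a row does not reach only later rows make up. A row lasts 1/12 s, in which the tool goes at most 41.7 mm and 7.16 degrees, less where a joint would pass 70% of its speed; a pose out of reach is approached as far as the arm can. A call with a gripper value outside its range is refused whole. "claw" is the gripper's target within -1 to 1 (fully open at 1, half-way at 0, shut at -1), set as the call begins (left out, the last holds). The fingers move at their own pace and stop on an object; the grip force is fixed at half the most. Time passes only in rows, so rows that repeat a pose let the fingers close. It gives the time, the measured TCP pose, the force, the opening and the grip force at its end, in the units of the state.
- manip.state(): the state, without advancing time (a new reading comes with each control period).
- vision.grab_frame(name): name is "scene" or "top" or "wrist"; returns (picture, depth): 400x640x3 uint8, blue, green, red; 400x640 float32, m along the optical axis (not along the pixel's ray), 0 where there is no reading.
- vision.camera_info(name): a dict with "K" (3x3 intrinsics, pixels), "eye" and "orientation" of the camera in the world; the wrist camera has in their place "T_tool_cam" (4x4, takes a point from camera to tool coordinates, whose origin is the TCP and whose axes are the flange's). Camera axes: x right, y down, z forward; pixel columns grow to the right and rows downward; lengths in m; the calibration is good to about 2 mm. The wrist camera is an equidistant fisheye: a pixel r from the principal point sees the ray r / f radians off the axis. A picture is of the moment at which its call begins: read the wrist's pose just before it. camera_info takes no time and is no camera call.
- order.job_done(): hands the job in; it is judged then, once.
The state is a dict: "time": time; "joint_pos": joint angles; "joint_vel": joint speeds; "joint_efforts": joint torques, N m; "tool_pos": TCP position; "tool_rot": TCP orientation; "contact_force": force on the tool from outside, world axes, zero at the start; "ft_torque": the same for the moment, N m; "gripper_width": opening from 0.0 (shut) to 1.0 (fully open); "grasp_force": force on a finger pad.
Only numpy, scipy, OpenCV 4.12 (cv2) and the standard library are available. Lean on these libraries where they do the work, as an engineer would, in place of code of your own. Each camera call takes 0.05 s, during which the arm holds its last target. There are 200 camera calls.

## Working session

There is one attempt and no reset: what is moved stays moved. The work goes in short steps, Python scripts to look and compute and a tool call to move; the robot and the scene stay as the last step left them, time stands still between calls to the robot, and variables do not carry over. Pictures are saved under pics/ and viewed, at most 14 in all, crops included, and the job is handed in when it is done.

Besides the shell and the picture viewer there is one more tool, called after "Call:" as name(argument=value, ...), one argument or row to a line, values as JSON. play_rows: Moves the arm, as the interface text tells. Its arguments: {"type":"object","properties":{"steps":{"type":"array"},"claw":{"type":"number"}},"required":["steps"]}

```bash
mkdir -p pics; cat > h.py <<'E'
import numpy as np, cv2
from scipy.spatial.transform import Rotation as R
from plant import manip, vision, order
def q2R(q): return R.from_quat([q[1],q[2],q[3],q[0]]).as_matrix()
def cloud(name):
    """picture, world points (400x640x3) for a fixed camera"""
    im,d=vision.grab_frame(name); c=vision.camera_info(name); K=np.array(c["K"])
    v,u=np.mgrid[:d.shape[0],:d.shape[1]]
    P=np.dstack([(u-K[0,2])/K[0,0]*d,(v-K[1,2])/K[1,1]*d,d])
    o=np.array(c["orientation"]); Rm=q2R(o) if o.size==4 else o.reshape(3,3)
    W=P@Rm.T+np.array(c["eye"]); W[d==0]=np.nan
    return im,W
E
python3 - <<'E'
from h import *
for n in("scene","top"):
    im,W=cloud(n); cv2.imwrite(f"pics/{n}0.png",im); np.save(f"{n}.npy",W); print(n,vision.camera_info(n))
print(vision.camera_info("wrist")); print(manip.state())
E
```

```text
scene {'K': array([[419.95716697,   0.        , 321.53577721],
       [  0.        , 419.95716697, 197.8529857 ],
       [  0.        ,   0.        ,   1.        ]]), 'eye': array([-0.22526085,  0.35661391,  0.51305002]), 'orientation': array([ 0.26020716, -0.45211219,  0.73424931, -0.43447065])}
top {'K': array([[372.87113658,   0.        , 311.31975141],
       [  0.        , 372.87113658, 195.38658189],
       [  0.        ,   0.        ,   1.        ]]), 'eye': array([ 0.34217396, -0.01631535,  0.9347051 ]), 'orientation': array([ 0.06817761, -0.70336849,  0.70432847, -0.06742391])}
{'K': array([[309.70691629,   0.        , 317.2632489 ],
       [  0.        , 309.70691629, 199.18183911],
       [  0.        ,   0.        ,   1.        ]]), 'T_tool_cam': array([[ 4.11133597e-05, -9.52673888e-01, -3.03994179e-01,
         7.85470170e-02],
       [ 9.99999873e-01,  1.91624417e-04, -4.65279383e-04,
        -9.78778774e-04],
       [ 5.01512226e-04, -3.03994121e-01,  9.52673776e-01,
        -1.78822975e-01],
       [ 0.00000000e+00,  0.00000000e+00,  0.00000000e+00,
         1.00000000e+00]])}
{'time': 0.1, 'joint_pos': array([-1.34100924e+00,  5.33191623e-02,  1.61412722e+00,  2.47687789e-05,
        1.47599810e+00, -1.19021360e-01]), 'joint_vel': array([-0.00063863,  0.00117571, -0.00242972, -0.000671  ,  0.00086321,
        0.0003303 ]), 'joint_efforts': array([ 7.30064476e-04, -3.94905353e+01, -3.71361136e+01, -3.76742844e-05,
        3.90898917e-03, -1.29051330e-05]), 'tool_pos': array([ 0.21346582, -0.58676286,  0.19528606]), 'tool_rot': array([-9.25175154e-04,  9.84829877e-01,  1.73520187e-01, -3.89446756e-05]), 'contact_force': array([0.04457473, 0.263414  , 0.07285801]), 'ft_torque': array([-1.19732085e-02,  6.99257958e-03, -1.01023542e-05]), 'grasp_force': 0.0, 'gripper_width': 1.0027726684507094}
```

View pics/top0.png

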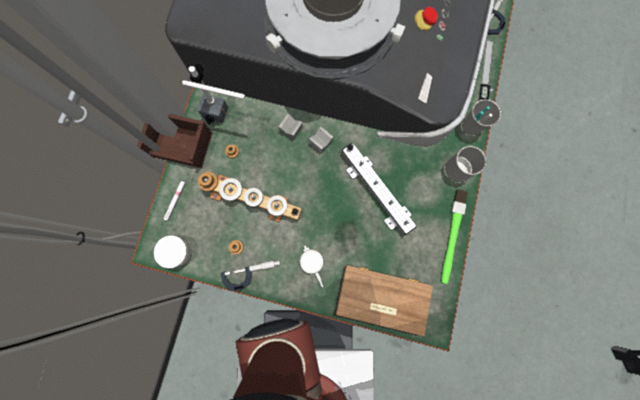

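View pics/scene0.png

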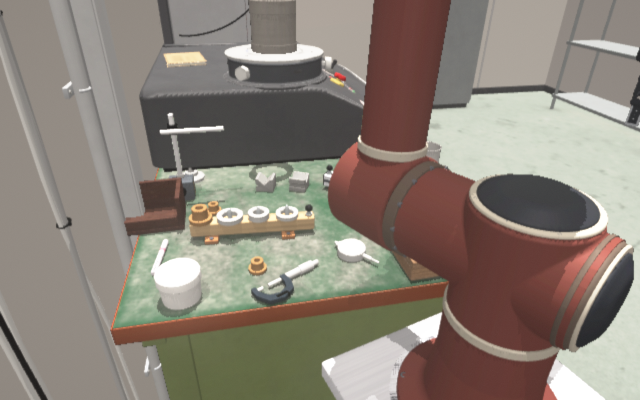

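Top view: the delivery rack runs from the bush at (207,181) through rings at (230,189), (254,198) and (277,205) to the knob at about (295,211). The measuring rack runs from its knob at (349,149) to (410,230). Bush candidates are (207,181) on the rack, (232,150) and (236,246); the first is the largest and stands on a peg. I'll enlarge it to confirm and measure with depth.

```bash
python3 - <<'E'
from h import *
im=cv2.imread("pics/top0.png"); 
a=cv2.resize(im[135:260,190:320],None,fx=4.5,fy=4.5,interpolation=cv2.INTER_CUBIC)[:520]
cv2.imwrite("pics/crop1.png",a)
b=cv2.resize(im[135:245,335:425],None,fx=5,fy=5,interpolation=cv2.INTER_CUBIC)
cv2.imwrite("pics/crop2.png",b)
W=np.load("top.npy"); S=np.load("scene.npy")
for uv in [(207,181),(203,181),(230,189),(237,189),(223,187),(254,198),(259,199),(277,205),(283,207),(295,211),(349,149),(380,192),(409,230),(232,150),(236,246)]:
    print(uv,np.round(W[uv[1],uv[0]],4))
# rail points: height 0.03-0.09 within windows
def rail(W,lo,hi,zr=(0.034,0.045)):
    m=(W[...,2]>zr[0])&(W[...,2]<zr[1])&(W[...,0]>lo[0])&(W[...,0]<hi[0])&(W[...,1]>lo[1])&(W[...,1]<hi[1])
    return W[m]
for nm,W_ in(("top",W),("scene",S)):
  for rk,uvs in(("del",[(200,170),(305,225)]),("mea",[(340,140),(418,238)])):
    P=W[uvs[0][1]:uvs[1][1],uvs[0][0]:uvs[1][0]].reshape(-1,3)
    lo=np.nanmin(P,0);hi=np.nanmax(P,0)
    p=rail(W_,lo,hi)
    if len(p)<10: print(nm,rk,len(p)); continue
    r=cv2.minAreaRect((p[:,:2]*1000).astype(np.float32)); print(nm,rk,len(p),r,np.median(p[:,2]))
    print(np.round(cv2.boxPoints(r)))
E
```

```text
(207, 181) [0.5476 0.2354 0.0613]
(203, 181) [0.5475 0.2448 0.0618]
(230, 189) [0.5278 0.1792 0.0615]
(237, 189) [0.5296 0.1642 0.0529]
(223, 187) [0.5347 0.1983 0.0528]
(254, 198) [0.5062 0.1214 0.0595]
(259, 199) [0.5043 0.1098 0.0565]
(277, 205) [0.4886 0.0659 0.0633]
(283, 207) [0.4859 0.0526 0.0499]
(295, 211) [0.4738 0.023  0.0657]
(349, 149) [ 0.6283 -0.1081  0.0585]
(380, 192) [ 0.5243 -0.1836  0.0401]
(409, 230) [ 0.4312 -0.2498  0.0401]
(232, 150) [0.6447 0.1916 0.0016]
(236, 246) [0.3959 0.172  0.0007]
top del 595 ((506.61004638671875, 130.78822326660156), (244.53549194335938, 41.87876892089844), 70.43608856201172) 0.04022326527841724
[[446.  23.]
 [485.   9.]
 [567. 239.]
 [528. 253.]]
top mea 1216 ((564.4146728515625, -218.67529296875), (262.210693359375, 126.1065444946289), 34.9951171875) 0.040021896869946894
[[ 421. -242.]
 [ 493. -346.]
 [ 708. -195.]
 [ 636.  -92.]]
scene del 682 ((511.9559020996094, 137.8852081298828), (260.6973876953125, 46.05189514160156), 72.13695526123047) 0.04060511912700046
[[450.  21.]
 [494.   7.]
 [574. 255.]
 [530. 269.]]
scene mea 49 ((636.4563598632812, -108.05628204345703), (20.20059585571289, 31.72784423828125), 48.35792541503906) 0.040610159460379824
[[ 618. -105.]
 [ 642. -126.]
 [ 655. -111.]
 [ 631.  -90.]]
```

View pics/crop1.png

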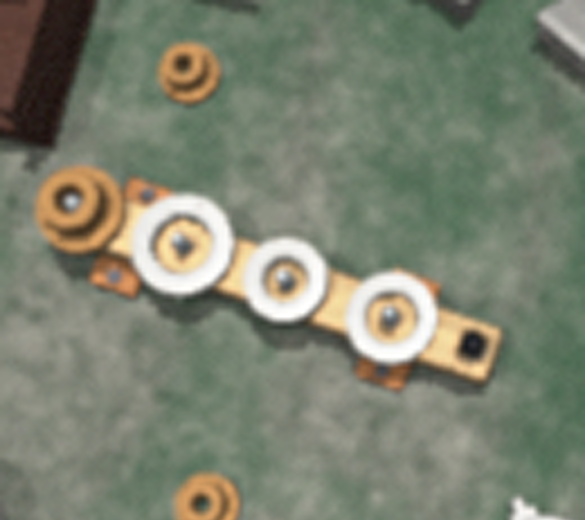

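View pics/crop2.png

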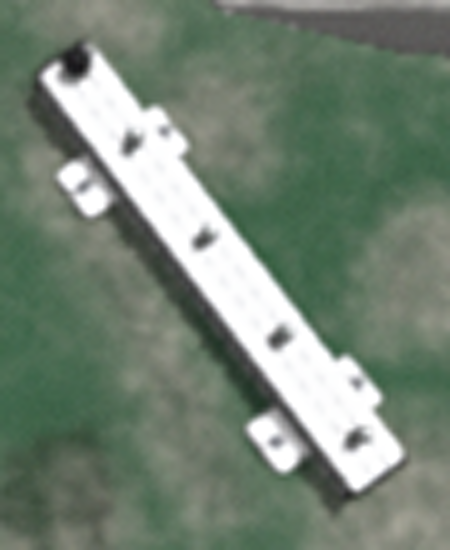

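The crops show the delivery order from the knob: thin (48 mm), thick (44), large (54), then the bush, whose flange is about 47 mm wide and clearly the largest of the three. The measuring rack's knob is at its far upper-left end. Now I'll get precise positions.

```bash
python3 - <<'E'
from h import *
W=np.load("top.npy"); S=np.load("scene.npy")
P0={'thin':(.488,.067),'thick':(.508,.123),'large':(.531,.181),'bush':(.548,.236)}
for n,c in P0.items():
  for nm,w in(("top",W),("scene",S)):
    d=np.hypot(w[...,0]-c[0],w[...,1]-c[1])
    p=w[(d<.032)&(w[...,2]>.046)&(w[...,2]<.08)]
    out=[]
    h={'thin':.050,'thick':.055,'large':.052,'bush':.052}[n]
    q=p[abs(p[:,2]-h)<.0025]
    (x,y),r=cv2.minEnclosingCircle((q[:,:2]*1000).astype(np.float32))
    s=f"{n} {nm} N={len(q)} c=({x:.1f},{y:.1f}) r={r:.1f} zmed={np.median(q[:,2])*1000:.1f}"
    if n=='bush':
        t=p[abs(p[:,2]-.072)<.003]; 
        if len(t):(x,y),r=cv2.minEnclosingCircle((t[:,:2]*1000).astype(np.float32)); s+=f" hub N={len(t)} ({x:.1f},{y:.1f}) r={r:.1f}"
    print(s)
u0,v0,u1,v1=338,138,420,240
w=W[v0:v1,u0:u1]; m=((w[...,2]>.036)&(w[...,2]<.044)).astype(np.uint8)
k,l,st,_=cv2.connectedComponentsWithStats(m); i=1+np.argmax(st[1:,4]); p=w[l==i]
r=cv2.minAreaRect((p[:,:2]*1000).astype(np.float32)); print("meas",r, len(p),np.median(p[:,2]))
mu=p[:,:2].mean(0); _,_,V=np.linalg.svd(p[:,:2]-mu); ax=V[0]; 
if ax@(np.array([.628,-.108])-mu)>0: ax=-ax
nrm=np.array([-ax[1],ax[0]]); s=(p[:,:2]-mu)@ax; t=(p[:,:2]-mu)@nrm
print("axis",ax,np.degrees(np.arctan2(ax[1],ax[0])),"extent",s.min(),s.max(),t.min(),t.max())
a=s.min()*.5+s.max()*.5; b=np.percentile(t,1)*.5+np.percentile(t,99)*.5
mid=mu+ax*a+nrm*b; org=mid+ax*.0175; print("org",org)
for x in(-.137,-.09,-.03,.03,.09): print(x,np.round(org+ax*x,4))
# dark peg/knob points
for x in(-.137,-.09,-.03,.03,.09):
    c=org+ax*x; q=W[(np.hypot(W[...,0]-c[0],W[...,1]-c[1])<.012)&(W[...,2]>.047)&(W[...,2]<.08)]
    print(len(q),np.round(q.mean(0),4) if len(q) else '')
E
```

```text
thin top N=189 c=(490.7,68.2) r=24.0 zmed=50.0
thin scene N=167 c=(490.8,68.4) r=24.9 zmed=50.5
thick top N=163 c=(510.6,124.6) r=21.9 zmed=55.0
thick scene N=163 c=(510.5,124.0) r=23.7 zmed=55.6
large top N=228 c=(530.2,181.4) r=27.2 zmed=52.1
large scene N=215 c=(530.0,180.5) r=28.1 zmed=52.6
bush top N=107 c=(546.2,233.2) r=28.2 zmed=51.2 hub N=105 (550.4,237.3) r=16.3
bush scene N=110 c=(548.8,238.6) r=23.5 zmed=51.4 hub N=108 (549.3,239.2) r=16.3
meas ((537.3970947265625, -180.01449584960938), (262.31292724609375, 31.058029174804688), 35.46125793457031) 1177 0.0400427258956193
axis [-0.81378242 -0.58116966] -144.4671475355577 extent -0.13763648761548933 0.1246906384246099 -0.014921733151951918 0.01635190357124295
org [ 0.52307364 -0.19005933]
-0.137 [ 0.6346 -0.1104]
-0.09 [ 0.5963 -0.1378]
-0.03 [ 0.5475 -0.1726]
0.03 [ 0.4987 -0.2075]
0.09 [ 0.4498 -0.2424]
33 [ 0.6336 -0.1114  0.0614]
17 [ 0.5946 -0.1374  0.0596]
16 [ 0.5456 -0.1719  0.0601]
16 [ 0.4975 -0.2066  0.0599]
18 [ 0.4487 -0.2405  0.0598]
```

Both views agree within about 1 mm, with heights of 50, 55, 52 and 72 mm matching the given sizes and the peg spacing at about 60 mm. I'll check the obstacle heights around the path, then compute the first move.

```bash
cat >> h.py <<'E'
T={'thin':(490.7,68.3),'thick':(510.5,124.5),'large':(530.1,181.0),'bush':(550.0,238.0)}
M={'thin':(595.3,-137.6),'thick':(546.5,-172.3),'large':(498.1,-207.0),'bush':(449.3,-241.5)}
YT,YM=70.7,35.5
def to(x,y,z,yaw):
    """shift (tool mm) and rotvec (deg) from the present pose to a tool-down pose"""
    s=manip.state(); A=q2R(s['tool_rot']); c,n=np.cos(np.radians(yaw)),np.sin(np.radians(yaw))
    B=np.array([[c,n,0],[n,-c,0],[0,0,-1]])
    d=A.T@(np.array([x,y,z])-s['tool_pos']*1000); r=R.from_matrix(A.T@B).as_rotvec(degrees=True)
    print(np.round(d,1),np.round(r,1),"t=%.1f w=%.2f"%(s['time'],s['gripper_width']))
E
python3 - <<'E'
from h import *
W=np.load("top.npy");S=np.load("scene.npy")
for w in(W,S):
    m=(w[...,0]>.3)&(w[...,0]<.8)&(abs(w[...,1])<.45)
    for x in np.arange(.3,.8,.1):
        print("%.1f"%x,[int(1000*np.nanmax(np.r_[0,w[m&(w[...,0]>=x)&(w[...,0]<x+.1)&(w[...,1]>=y)&(w[...,1]<y+.1)][:,2]])) for y in np.arange(-.5,.5,.1)])
to(*T['thin'],130,YT)
E
```

```text
0.3 [1, 15, 47, 46, 45, 22, 27, 61, 62, 384]
0.4 [12, 17, 67, 43, 5, 68, 57, 60, 62, 402]
0.5 [83, 83, 64, 69, 6, 53, 67, 81, 499, 465]
0.6 [91, 164, 211, 245, 239, 38, 27, 84, 516, 491]
0.7 [147, 172, 224, 317, 372, 317, 255, 253, 487, 0]
0.3 [0, 0, 0, 0, 22, 22, 26, 61, 61, 463]
0.4 [0, 0, 0, 0, 3, 65, 57, 60, 60, 468]
0.5 [83, 84, 0, 0, 3, 52, 68, 82, 459, 466]
0.6 [84, 0, 207, 245, 239, 37, 26, 83, 459, 459]
0.7 [0, 171, 224, 316, 437, 315, 254, 253, 451, 0]
[ 484.4 -520.7   66.4] [ -0.1  -0.1 -50.7] t=0.1 w=1.00
```

```bash
python3 - <<'E'
from h import *
W=np.load("top.npy");S=np.load("scene.npy")
for w in(W,S):
  for y in np.arange(-.35,.35,.05):
    q=w[(w[...,2]>.1)&(w[...,0]>.4)&(w[...,1]>=y)&(w[...,1]<y+.05)]
    q=q[q[:,0].argsort()][:400:60]; print("%.2f"%y,[tuple((p*1000).astype(int)) for p in q][:4])
E
```

```text
-0.35 [(np.int64(638), np.int64(-301), np.int64(113)), (np.int64(645), np.int64(-324), np.int64(116)), (np.int64(651), np.int64(-319), np.int64(138)), (np.int64(655), np.int64(-337), np.int64(144))]
-0.30 [(np.int64(637), np.int64(-295), np.int64(102)), (np.int64(643), np.int64(-271), np.int64(106)), (np.int64(650), np.int64(-286), np.int64(121)), (np.int64(652), np.int64(-278), np.int64(147))]
-0.25 [(np.int64(658), np.int64(-249), np.int64(114)), (np.int64(661), np.int64(-241), np.int64(171)), (np.int64(663), np.int64(-230), np.int64(107)), (np.int64(665), np.int64(-223), np.int64(109))]
-0.20 [(np.int64(671), np.int64(-199), np.int64(111)), (np.int64(674), np.int64(-190), np.int64(111)), (np.int64(675), np.int64(-181), np.int64(132)), (np.int64(677), np.int64(-184), np.int64(140))]
-0.15 [(np.int64(684), np.int64(-148), np.int64(128)), (np.int64(686), np.int64(-147), np.int64(206)), (np.int64(688), np.int64(-139), np.int64(108)), (np.int64(689), np.int64(-138), np.int64(224))]
-0.10 [(np.int64(697), np.int64(-99), np.int64(109)), (np.int64(700), np.int64(-91), np.int64(216)), (np.
[... 3668 characters left out ...]
64(178), np.int64(172)), (np.int64(765), np.int64(155), np.int64(198)), (np.int64(767), np.int64(152), np.int64(217))]
0.20 [(np.int64(720), np.int64(200), np.int64(175)), (np.int64(731), np.int64(231), np.int64(181)), (np.int64(745), np.int64(233), np.int64(182)), (np.int64(751), np.int64(234), np.int64(133))]
0.25 [(np.int64(733), np.int64(253), np.int64(177)), (np.int64(792), np.int64(257), np.int64(119)), (np.int64(794), np.int64(258), np.int64(170)), (np.int64(795), np.int64(250), np.int64(217))]
0.30 [(np.int64(674), np.int64(349), np.int64(269)), (np.int64(678), np.int64(349), np.int64(438)), (np.int64(678), np.int64(342), np.int64(124)), (np.int64(679), np.int64(346), np.int64(441))]
```

The machine's face stands near the wrist camera at peg 1 (about 40 mm), so I'll use the half-turned yaw (250.7° and 215.5°), which puts the camera on the robot's side with joint 6 still in range.

Call:
play_rows(
  steps=[
    [[320, -345, 0, 0, 0, -85], [320, -345, 0, 0, 0, -85], [320, -345, 0, 0, 0, -85], [320, -345, 0, 0, 0, -85], [320, -345, 0, 0, 0, -85], [320, -345, 0, 0, 0, -85], [320, -345, 0, 0, 0, -85], [320, -345, 0, 0, 0, -85], [320, -345, 0, 0, 0, -85], [320, -345, 0, 0, 0, -85], [320, -345, 0, 0, 0, -85], [320, -345, 0, 0, 0, -85]],
  ],
  claw=1,
)

```text
time: 1.1
tool_pos: [0.3973, -0.1493, 0.196]
tool_rot: [-0.0, 0.605, 0.797, 0.001]
contact_force: [-0.5, -0.3, -0.6]
gripper_width: 0.996
grasp_force: 0.0
```

```bash
sed -i 's/^YT,YM=.*/YT,YM=250.7,215.5/' h.py; python3 - <<'E'
from h import *
to(*T['thin'],150,YT); print(manip.state()['joint_pos'])
E
```

```text
[184.3 148.4  46.5] [   0.2    0.  -145.1] t=1.1 w=1.00
[-5.36637207e-01 -4.60901025e-01  2.05429751e+00  2.01275585e-03
  1.54868368e+00 -8.09174627e-01]
```

Call:
play_rows(
  steps=[
    [[184, 148, 0, 0, 0, -85], [184, 148, 0, 0, 0, -85], [184, 148, 0, 0, 0, -85], [184, 148, 0, 0, 0, -85], [184, 148, 0, 0, 0, -85], [184, 148, 0, 0, 0, -85], [184, 148, 0, 0, 0, -85], [184, 148, 0, 0, 0, -85], [184, 148, 0, 0, 0, -85], [184, 148, 0, 0, 0, -85], [184, 148, 0, 0, 0, -85], [184, 148, 0, 0, 0, -85]],
  ],
)

```text
time: 2.1
tool_pos: [0.4914, 0.0623, 0.1958]
tool_rot: [-0.001, -0.09, 0.996, 0.0]
contact_force: [-0.7, 0.4, -0.1]
gripper_width: 1.0
grasp_force: 0.0
```

```bash
python3 - <<'E'
from h import *
to(*T['thin'],130,YT); print(manip.state()['joint_pos'])
E
```

```text
[-0.4  6.  65.8] [  0.   -0.  -60.4] t=2.1 w=1.00
[-2.41631794e-02 -2.64087903e-01  1.90704037e+00 -1.02453776e-05
  1.49972097e+00 -1.77531006e+00]
```

Call:
play_rows(
  steps=[
    [[0, 6, 66, 0, 0, -60], [0, 6, 66, 0, 0, -60], [0, 6, 66, 0, 0, -60], [0, 6, 66, 0, 0, -60], [0, 6, 66, 0, 0, -60], [0, 6, 66, 0, 0, -60], [0, 6, 66, 0, 0, -60], [0, 6, 66, 0, 0, -60], [0, 6, 66, 0, 0, -60], [0, 6, 66, 0, 0, -60], [0, 6, 66, 0, 0, -60], [0, 6, 66, 0, 0, -60]],
  ],
)

```text
time: 3.1
tool_pos: [0.4906, 0.0682, 0.1302]
tool_rot: [-0.0, -0.573, 0.82, 0.0]
contact_force: [0.1, 0.7, -0.4]
gripper_width: 1.002
grasp_force: 0.0
```

```bash
python3 - <<'E'
from h import *
to(*T['thin'],23,YT)
im,d=vision.grab_frame("wrist"); cv2.imwrite("pics/w1.png",im)
E
```

```text
[-2.000e-01 -1.000e-01  1.072e+02] [ 0.  -0.  -0.8] t=3.1 w=1.00
```

View pics/w1.png

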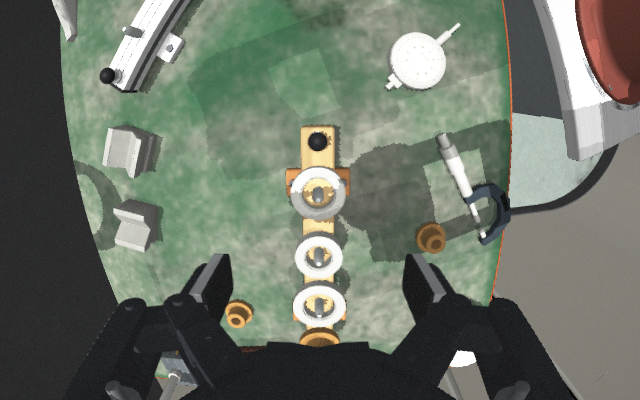

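The wrist view shows the row upright along column 318, the thin ring at (318,193) centred between the fingers, and the knob at (317,142). The alignment is good, so I'll descend and grip.

Call:
play_rows(
  steps=[
    [[0, 0, 25, 0, 0, -0.8], [0, 0, 50, 0, 0, -0.8], [0, 0, 75, 0, 0, -0.8], [0, 0, 95, 0, 0, -0.8], [0, 0, 107, 0, 0, -0.8], [0, 0, 107, 0, 0, -0.8], [0, 0, 107, 0, 0, -0.8]],
  ],
)

```text
time: 3.73
tool_pos: [0.4906, 0.0681, 0.0233]
tool_rot: [-0.0, -0.579, 0.815, 0.0]
contact_force: [0.2, 0.5, -0.2]
gripper_width: 1.001
grasp_force: 0.0
```

Call:
play_rows(
  steps=[
    [[0, 0, 0, 0, 0, 0], [0, 0, 0, 0, 0, 0], [0, 0, 0, 0, 0, 0], [0, 0, 0, 0, 0, 0], [0, 0, 0, 0, 0, 0], [0, 0, 0, 0, 0, 0], [0, 0, 0, 0, 0, 0], [0, 0, 0, 0, 0, 0]],
  ],
  claw=-1,
)

```text
time: 4.4
tool_pos: [0.4903, 0.0684, 0.0235]
tool_rot: [-0.0, -0.579, 0.815, 0.001]
contact_force: [-3.5, 1.0, 3.5]
gripper_width: 0.041
grasp_force: 54.3
```

```bash
python3 - <<'E'
from h import *
im,d=vision.grab_frame("wrist"); im2,_=vision.grab_frame("scene")
cv2.imwrite("pics/w2.png",np.vstack([cv2.resize(im[130:400,170:470],(600,540))[:300],cv2.resize(im2[130:280,150:450],(600,300))]))
E
```

```text
(no output)
```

View pics/w2.png

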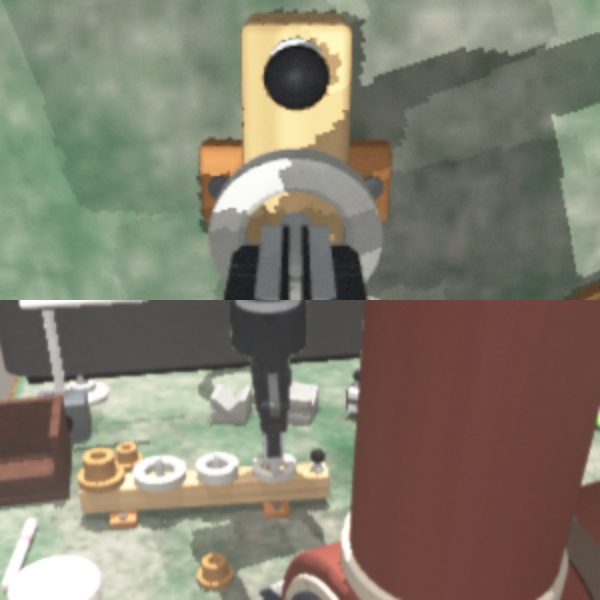

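The fingers closed on the tip of the peg above the ring, so the fingertips stand higher than the TCP reading implies. I'll check the tool frame against the wrist depth.

```bash
cat >> h.py <<'E'
def wrist():
    """picture, points in tool frame (m), points in world (m)"""
    s=manip.state(); im,d=vision.grab_frame("wrist"); c=vision.camera_info("wrist"); K=c["K"]; X=c["T_tool_cam"]
    v,u=np.mgrid[:400,:640]; dx=(u-K[0,2])/K[0,0]; dy=(v-K[1,2])/K[1,1]; r=np.hypot(dx,dy)+1e-9
    t=np.tan(np.minimum(r,1.45)); P=np.dstack([dx/r*t*d,dy/r*t*d,d]); P[(d==0)|(r>1.45)]=np.nan
    Tl=P@X[:3,:3].T+X[:3,3]; return im,Tl,Tl@q2R(s['tool_rot']).T+s['tool_pos']
E
python3 - <<'E'
from h import *
im,Tl,Wd=wrist()
for uv in [(317,150),(317,165),(317,198),(275,240),(355,240),(290,215),(306,260),(303,245),(309,270),(330,260),(317,270),(317,250)]:
    print(uv,"tool",np.round(Tl[uv[1],uv[0]]*1000,1),"world",np.round(Wd[uv[1],uv[0]]*1000,1))
m=(abs(Tl[...,1])<.012)&(abs(Tl[...,0])<.02)&(Tl[...,2]>-.06)
p=Tl[m]; print(len(p)); print(np.histogram(p[:,2],bins=np.arange(-.06,.03,.005)))
E
```

```text
(317, 150) tool [ 52.8   0.  -21.1] world [472.9  18.5  44.6]
(317, 165) tool [ 49.1   0.  -41.7] world [474.1  22.   65.2]
(317, 198) tool [ 25.9   0.  -17.8] world [481.8  43.9  41.3]
(275, 240) tool [  5.3 -22.7 -27.9] world [510.   55.9  51.4]
(355, 240) tool [  5.8  20.4 -28.9] world [469.1  69.6  52.5]
(290, 215) tool [ 17.3 -14.7 -21.3] world [498.5  47.2  44.8]
(306, 260) tool [ 10.1  -4.8 -58.5] world [491.6  57.2  82. ]
(303, 245) tool [ 10.   -6.8 -43.3] world [493.4  56.7  66.8]
(309, 270) tool [  9.7  -3.3 -66.5] world [490.3  58.1  90. ]
(330, 260) tool [ 10.2   5.8 -58.6] world [481.6  60.7  82.1]
(317, 270) tool [-14.9   0.  -25.3] world [495.2  82.5  48.8]
(317, 250) tool [  3.6   0.  -36.1] world [489.1  65.   59.6]
2361
(array([228, 224, 203, 208,  56,  31, 770,  83, 558,   0,   0,   0,   0,
         0,   0,   0,   0]), array([-6.00000000e-02, -5.50000000e-02, -5.00000000e-02, -4.50000000e-02,
       -4.00000000e-02, -3.50000000e-02, -3.00000000e-02, -2.50000000e-02,
       -2.00000000e-02, -1.50000000e-02, -1.00000000e-02, -5.00000000e-03,
       -2.77555756e-17,  5.00000000e-03,  1.00000000e-02,  1.50000000e-02,
        2.00000000e-02,  2.50000000e-02]))
```

The wrist depth puts the ring and knob at their right heights (51 and 65 mm), but the fingertips sit about 37 mm behind the reported TCP (tool z ≈ −37 shut). So the stated TCP doesn't match the real finger ends. I'll open and measure the open tips.

Call:
play_rows(
  steps=[
    [[0, 0, 0, 0, 0, 0], [0, 0, 0, 0, 0, 0], [0, 0, 0, 0, 0, 0], [0, 0, 0, 0, 0, 0], [0, 0, 0, 0, 0, 0], [0, 0, 0, 0, 0, 0], [0, 0, 0, 0, 0, 0]],
  ],
  claw=1,
)

```text
time: 5.13
tool_pos: [0.4909, 0.0681, 0.0234]
tool_rot: [0.0, -0.579, 0.815, -0.0]
contact_force: [0.2, 0.4, 0.7]
gripper_width: 0.991
grasp_force: 0.0
```

```bash
python3 - <<'E'
from h import *
im,Tl,Wd=wrist(); cv2.imwrite("pics/w3.png",im)
for sgn in(-1,1):
    m=(Tl[...,1]*sgn>.035)&(Tl[...,1]*sgn<.062)&(Tl[...,0]<.02)&(Tl[...,0]>-.03)
    p=Tl[m]*1000; print(sgn,np.histogram(p[:,2],bins=np.arange(-110,40,5)))
    q=p[(p[:,2]<-38)&(p[:,2]>-110)]; q=q[q[:,2].argsort()][::-1][:8]; print(np.round(q,1))
to(*T['thin'],-12,YT)
E
```

```text
-1 (array([ 369, 1416,  536,  249,  289,  284,  339,  304,  301,  271,  216,
        145,   14,    0,    0,    0,    0,    0,    0,    0,    0,    0,
          0,    0,    0,    3, 2377,    0,    0]), array([-110, -105, -100,  -95,  -90,  -85,  -80,  -75,  -70,  -65,  -60,
        -55,  -50,  -45,  -40,  -35,  -30,  -25,  -20,  -15,  -10,   -5,
          0,    5,   10,   15,   20,   25,   30,   35]))
[[  1.4 -42.6 -48.5]
 [  2.1 -42.4 -48.8]
 [ -2.3 -42.9 -49.2]
 [  0.7 -42.5 -49.3]
 [ -4.5 -42.  -49.3]
 [ -5.1 -42.1 -49.4]
 [  1.3 -42.3 -49.4]
 [ -4.4 -42.5 -49.5]]
1 (array([ 359, 1350,  535,  237,  303,  280,  335,  314,  290,  283,  225,
        140,   15,    0,    0,    0,    0,    0,    0,    0,    0,    0,
          0,    0,    0,    1, 2373,    0,    0]), array([-110, -105, -100,  -95,  -90,  -85,  -80,  -75,  -70,  -65,  -60,
        -55,  -50,  -45,  -40,  -35,  -30,  -25,  -20,  -15,  -10,   -5,
          0,    5,   10,   15,   20,   25,   30,   35]))
[[ -6.2  43.  -48.6]
 [  2.3  42.9 -49.1]
 [  1.2  43.  -49.2]
 [  0.6  42.5 -49.2]
 [  2.   42.8 -49.5]
 [ -5.   42.6 -49.5]
 [ -0.3  42.6 -49.5]
 [ -4.4  42.6 -49.6]]
[-0.1  0.2 35.4] [-0.   0.   0.1] t=5.2 w=1.00
```

View pics/w3.png

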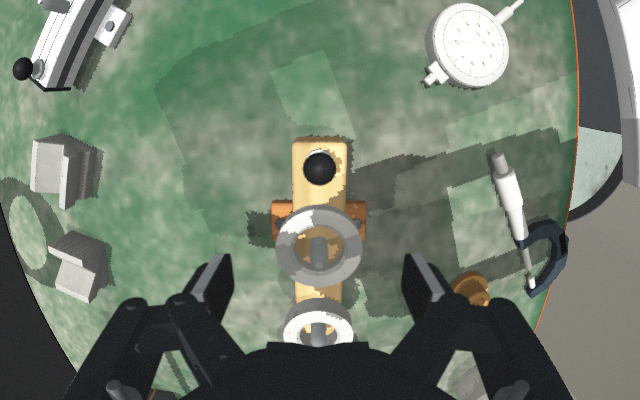

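The open fingertips are at tool z ≈ −49, meaning the real finger ends are a constant 36 mm short of the reported TCP. I'll correct for it: TCP at z ≈ −12 mm puts the pads on the ring, with tips at about 29 mm.

Call:
play_rows(
  steps=[
    [[0, 0, 12, 0, 0, 0], [0, 0, 24, 0, 0, 0], [0, 0, 35, 0, 0, 0], [0, 0, 35, 0, 0, 0], [0, 0, 35, 0, 0, 0]],
  ],
)

```text
time: 5.6
tool_pos: [0.4891, 0.0682, -0.0135]
tool_rot: [-0.002, -0.579, 0.815, 0.001]
contact_force: [-0.2, -0.1, -0.5]
gripper_width: 0.999
grasp_force: 0.0
```

Call:
play_rows(
  steps=[
    [[0, 0, 0, 0, 0, 0], [0, 0, 0, 0, 0, 0], [0, 0, 0, 0, 0, 0], [0, 0, 0, 0, 0, 0], [0, 0, 0, 0, 0, 0], [0, 0, 0, 0, 0, 0]],
  ],
  claw=-1,
)

```text
time: 6.1
tool_pos: [0.4917, 0.0682, -0.0105]
tool_rot: [0.001, -0.579, 0.815, -0.001]
contact_force: [-1.2, 0.5, 4.6]
gripper_width: 0.535
grasp_force: 61.5
```

Call:
play_rows(
  steps=[
    [[0, 0, -8, 0, 0, 0], [0, 0, -22, 0, 0, 0], [0, 0, -42, 0, 0, 0], [0, 0, -62, 0, 0, 0], [0, 0, -75, 0, 0, 0], [0, 0, -75, 0, 0, 0]],
  ],
)

```text
time: 6.6
tool_pos: [0.4932, 0.0682, 0.067]
tool_rot: [0.003, -0.579, 0.815, -0.002]
contact_force: [1.3, -1.2, -0.2]
gripper_width: 0.536
grasp_force: 61.5
```

```bash
python3 - <<'E'
from h import *
to(*M['thin'],65,YM)
im,Tl,Wd=wrist(); cv2.imwrite("pics/w4.png",im[100:400,150:490])
p=Tl[(np.hypot(Tl[...,0],Tl[...,1])<.04)&(Tl[...,2]>-.075)&(Tl[...,2]<-.035)&(Tl[...,0]>.012)]*1000
print(len(p),p.min(0),p.max(0),np.median(p,0))
E
```

```text
[ 160.7 -164.2    2.6] [-0.3  0.2 35.3] t=6.6 w=0.54
2164 [ 12.00128596 -20.04922854 -63.66154329] [ 23.783127    20.31985469 -51.35313712] [ 1.79709375e+01  5.07554083e-02 -6.13238018e+01]
```

View pics/w4.png

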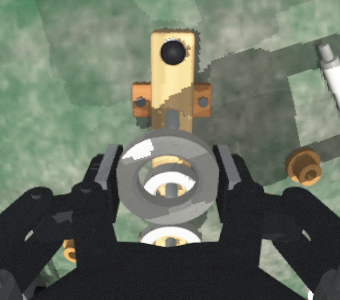

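The ring is held level and centred: its front edge is at tool x +23.8, its top at −61.5. I'll carry it to peg 1.

Call:
play_rows(
  steps=[
    [[161, -164, 0, 0, 0, 35.2], [161, -164, 0, 0, 0, 35.2], [161, -164, 0, 0, 0, 35.2], [161, -164, 0, 0, 0, 35.2], [161, -164, 0, 0, 0, 35.2], [161, -164, 0, 0, 0, 35.2], [161, -164, 0, 0, 0, 35.2], [161, -164, 0, 0, 0, 35.2], [161, -164, 0, 0, 0, 35.2], [161, -164, 0, 0, 0, 35.2], [161, -164, 0, 0, 0, 35.2]],
  ],
)

```text
time: 7.57
tool_pos: [0.5919, -0.1364, 0.0628]
tool_rot: [-0.0, -0.306, 0.952, 0.0]
contact_force: [0.7, 0.1, -0.2]
gripper_width: 0.534
grasp_force: 61.6
```

```bash
python3 - <<'E'
from h import *
to(*M['thin'],-10,YM)
im,Tl,Wd=wrist(); cv2.imwrite("pics/w5.png",im)
# pegs and knob seen by the wrist camera, world
for n,c in list(M.items())+[('knob',(634,-111))]:
    m=(np.hypot(Wd[...,0]*1000-c[0],Wd[...,1]*1000-c[1])<14)&(Wd[...,2]>.046)&(Wd[...,2]<.072)
    print(n,m.sum(),np.round(Wd[m].mean(0)*1000,1) if m.any() else '')
E
```

```text
[-2.1 -3.  72.8] [ 0.1 -0.   0.2] t=7.6 w=0.53
thin 140 [ 593.2 -139.5   54.7]
thick 233 [ 546.7 -172.3   62.6]
large 277 [ 499.7 -205.7   61.1]
bush 0 
knob 340 [ 631.1 -112.2   60.7]
```

View pics/w5.png

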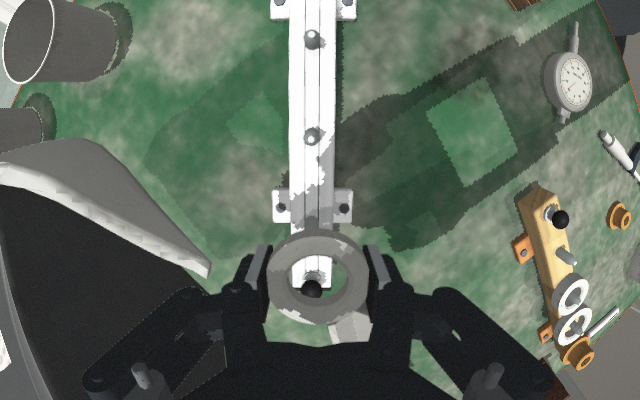

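The picture shows the rail in column 313 and the ring in column 317, just above peg 1, which agrees with the computed (−2, −3) mm correction. I'll lower it.

Call:
play_rows(
  steps=[
    [[-2, -3, 0, 0, 0, 0], [-2, -3, 20, 0, 0, 0], [-2, -3, 40, 0, 0, 0], [-2, -3, 55, 0, 0, 0], [-2, -3, 66, 0, 0, 0], [-2, -3, 72, 0, 0, 0], [-2, -3, 73, 0, 0, 0], [-2, -3, 73, 0, 0, 0]],
  ],
)

```text
time: 8.28
tool_pos: [0.5965, -0.1391, -0.0093]
tool_rot: [0.0, -0.306, 0.952, -0.0]
contact_force: [-0.5, -0.1, -0.0]
gripper_width: 0.531
grasp_force: 61.6
```

Call:
play_rows(
  steps=[
    [[0, 0, 0, 0, 0, 0], [0, 0, 0, 0, 0, 0], [0, 0, 0, 0, 0, 0], [0, 0, 0, 0, 0, 0], [0, 0, 0, 0, 0, 0]],
  ],
  claw=1,
)

```text
time: 8.7
tool_pos: [0.5963, -0.1392, -0.0092]
tool_rot: [0.0, -0.306, 0.952, -0.0]
contact_force: [-0.1, -1.2, -0.2]
gripper_width: 0.998
grasp_force: 0.0
```

Call:
play_rows(
  steps=[
    [[0, 0, -25, 0, 0, 0], [0, 0, -60, 0, 0, 0], [0, 0, -95, 0, 0, 0], [0, 0, -95, 0, 0, 0], [0, 0, -95, 0, 0, 0]],
  ],
)

```text
time: 9.12
tool_pos: [0.5984, -0.14, 0.0892]
tool_rot: [0.003, -0.306, 0.952, -0.002]
contact_force: [-0.5, 0.8, -0.4]
gripper_width: 1.002
grasp_force: 0.0
```

```bash
python3 - <<'E'
from h import *
to(*T['thick'],80,YT)
W=cloud("top")[1]
for n,c in M.items():
    p=W[(np.hypot(W[...,0]*1000-c[0],W[...,1]*1000-c[1])<34)&(W[...,2]>.046)&(W[...,2]<.06)]*1000
    (x,y),r=cv2.minEnclosingCircle(p[:,:2].astype(np.float32)); print(n,len(p),x,y,r,np.median(p[:,2]))
im,Tl,Wd=wrist(); c=M['thin']
p=Wd[(np.hypot(Wd[...,0]*1000-c[0],Wd[...,1]*1000-c[1])<30)&(Wd[...,2]>.047)&(Wd[...,2]<.057)]*1000
print(len(p),cv2.minEnclosingCircle(p[:,:2].astype(np.float32)),np.percentile(p[:,2],[5,50,95]))
E
```

```text
[-82.4 266.3   8. ] [ -0.4   0.1 -35.1] t=9.1 w=1.00
thin 0 0.0 0.0 0.0 nan
thick 0 0.0 0.0 0.0 nan
large 0 0.0 0.0 0.0 nan
bush 7 448.84979248046875 -240.2177734375 4.314751148223877 53.28553589403406
2219 ((596.66845703125, -138.09600830078125), 24.476825714111328) [49.17711004 51.11323925 52.32499861]
  return _methods._mean(a, axis=axis, dtype=dtype,
  ret = ret.dtype.type(ret / rcount)
```

Thin ring seated: centre (596.7,−138.1), top at 51 mm and level. Next, the thick ring.

Call:
play_rows(
  steps=[
    [[-82, 266, 8, 0, 0, -35.1], [-82, 266, 8, 0, 0, -35.1], [-82, 266, 8, 0, 0, -35.1], [-82, 266, 8, 0, 0, -35.1], [-82, 266, 8, 0, 0, -35.1], [-82, 266, 8, 0, 0, -35.1], [-82, 266, 8, 0, 0, -35.1], [-82, 266, 8, 0, 0, -35.1], [-82, 266, 8, 0, 0, -35.1], [-82, 266, 8, 0, 0, -35.1], [-82, 266, 8, 0, 0, -35.1]],
  ],
)

```text
time: 10.13
tool_pos: [0.5078, 0.1239, 0.0766]
tool_rot: [-0.001, -0.578, 0.816, 0.0]
contact_force: [0.5, -0.4, -0.6]
gripper_width: 1.001
grasp_force: 0.0
```

```bash
python3 -c "
from h import *
to(*T['thick'],-11,YT)"
```

```text
[-1.5 -2.5 87.6] [ 0.1 -0.1 -0.1] t=10.1 w=1.00
```

Call:
play_rows(
  steps=[
    [[-1.5, -2.5, 0, 0, 0, 0], [-1.5, -2.5, 25, 0, 0, 0], [-1.5, -2.5, 50, 0, 0, 0], [-1.5, -2.5, 72, 0, 0, 0], [-1.5, -2.5, 88, 0, 0, 0], [-1.5, -2.5, 88, 0, 0, 0], [-1.5, -2.5, 88, 0, 0, 0]],
  ],
)

```text
time: 10.72
tool_pos: [0.5103, 0.1246, -0.0114]
tool_rot: [-0.001, -0.578, 0.816, 0.001]
contact_force: [0.8, 0.2, 0.3]
gripper_width: 1.002
grasp_force: 0.0
```

Call:
play_rows(
  steps=[
    [[0, 0, 0, 0, 0, 0], [0, 0, 0, 0, 0, 0], [0, 0, 0, 0, 0, 0], [0, 0, 0, 0, 0, 0], [0, 0, 0, 0, 0, 0], [0, 0, 0, 0, 0, 0]],
  ],
  claw=-1,
)

```text
time: 11.22
tool_pos: [0.5121, 0.1256, -0.0088]
tool_rot: [0.001, -0.579, 0.816, -0.001]
contact_force: [-1.8, -0.4, 6.1]
gripper_width: 0.49
grasp_force: 60.5
```

Call:
play_rows(
  steps=[
    [[0, 0, -8, 0, 0, 0], [0, 0, -25, 0, 0, 0], [0, 0, -50, 0, 0, 0], [0, 0, -75, 0, 0, 0], [0, 0, -90, 0, 0, 0], [0, 0, -90, 0, 0, 0], [0, 0, -90, 0, 0, 0], [0, 0, -90, 0, 0, 0]],
  ],
)

```text
time: 11.88
tool_pos: [0.5098, 0.1255, 0.0782]
tool_rot: [-0.001, -0.578, 0.816, 0.0]
contact_force: [0.0, 0.0, -1.8]
gripper_width: 0.489
grasp_force: 60.7
```

```bash
cat >> h.py <<'E'
def held():
    im,Tl,Wd=wrist()
    p=Tl[(np.hypot(Tl[...,0],Tl[...,1])<.04)&(Tl[...,2]>-.085)&(Tl[...,2]<-.035)&(Tl[...,0]>.012)&(abs(Tl[...,1])<.013)]*1000
    print("held",len(p),"front",np.percentile(p[:,0],99.5),"z",np.percentile(p[:,2],[1,50,99]))
E
python3 -c "
from h import *
to(*M['thick'],80,YM); held()"
```

```text
[ 268.9 -133.1   -1.9] [ 0.1 -0.1 35.2] t=11.9 w=0.49
held 1905 front 22.330615904722762 z [-66.20211809 -64.45945941 -50.97467229]
```

Call:
play_rows(
  steps=[
    [[269, -133, 0, 0, 0, 35.2], [269, -133, 0, 0, 0, 35.2], [269, -133, 0, 0, 0, 35.2], [269, -133, 0, 0, 0, 35.2], [269, -133, 0, 0, 0, 35.2], [269, -133, 0, 0, 0, 35.2], [269, -133, 0, 0, 0, 35.2], [269, -133, 0, 0, 0, 35.2], [269, -133, 0, 0, 0, 35.2], [269, -133, 0, 0, 0, 35.2], [269, -133, 0, 0, 0, 35.2], [269, -133, 0, 0, 0, 35.2]],
  ],
)

```text
time: 12.93
tool_pos: [0.5468, -0.1704, 0.0787]
tool_rot: [-0.0, -0.306, 0.952, 0.001]
contact_force: [-0.5, 0.3, 0.4]
gripper_width: 0.494
grasp_force: 60.9
```

```bash
python3 -c "
from h import *
to(*M['thick'],-8.5,YM)"
```

```text
[ 1.3 -1.4 87.2] [ 0.1 -0.   0.1] t=12.9 w=0.49
```

Call:
play_rows(
  steps=[
    [[1.3, -1.4, 0, 0, 0, 0], [1.3, -1.4, 20, 0, 0, 0], [1.3, -1.4, 40, 0, 0, 0], [1.3, -1.4, 60, 0, 0, 0], [1.3, -1.4, 75, 0, 0, 0], [1.3, -1.4, 84, 0, 0, 0], [1.3, -1.4, 87, 0, 0, 0], [1.3, -1.4, 87, 0, 0, 0], [1.3, -1.4, 87, 0, 0, 0]],
  ],
)

```text
time: 13.68
tool_pos: [0.5478, -0.1742, -0.0067]
tool_rot: [0.001, -0.305, 0.952, -0.001]
contact_force: [0.3, -0.2, -0.5]
gripper_width: 0.488
grasp_force: 60.9
```

Call:
play_rows(
  steps=[
    [[0, 0, 0, 0, 0, 0], [0, 0, 0, 0, 0, 0], [0, 0, 0, 0, 0, 0], [0, 0, 0, 0, 0, 0], [0, 0, 0, 0, 0, 0]],
  ],
  claw=1,
)

```text
time: 14.1
tool_pos: [0.5473, -0.1744, -0.0073]
tool_rot: [0.0, -0.305, 0.952, -0.0]
contact_force: [-0.3, -0.4, -0.7]
gripper_width: 0.997
grasp_force: 0.0
```

Call:
play_rows(
  steps=[
    [[0, 0, -25, 0, 0, 0], [0, 0, -60, 0, 0, 0], [0, 0, -90, 0, 0, 0], [0, 0, -90, 0, 0, 0], [0, 0, -90, 0, 0, 0], [0, 0, -90, 0, 0, 0]],
  ],
)

```text
time: 14.6
tool_pos: [0.5467, -0.1741, 0.0819]
tool_rot: [-0.0, -0.305, 0.952, 0.0]
contact_force: [0.0, -0.3, 0.6]
gripper_width: 0.998
grasp_force: 0.0
```

```bash
cat >> h.py <<'E'
def seated(n,top):
    im,Tl,Wd=wrist(); c=M[n]
    p=Wd[(np.hypot(Wd[...,0]*1000-c[0],Wd[...,1]*1000-c[1])<32)&(abs(Wd[...,2]-top)<.004)]*1000
    print(n,len(p),cv2.minEnclosingCircle(p[:,:2].astype(np.float32)),np.percentile(p[:,2],[5,50,95]))
E
python3 -c "
from h import *
to(*T['large'],80,YT); seated('thick',.055)"
```

```text
[-192.6  298.8    2.1] [  0.   -0.  -35.2] t=14.6 w=1.00
thick 2184 ((547.17138671875, -173.79835510253906), 22.381610870361328) [53.45360908 56.07435956 57.23338732]
```

Thick ring seated: centre (547.2,−173.8), top at 56 mm. Next, the large ring.

Call:
play_rows(
  steps=[
    [[-193, 299, 0, 0, 0, -35.2], [-193, 299, 0, 0, 0, -35.2], [-193, 299, 0, 0, 0, -35.2], [-193, 299, 0, 0, 0, -35.2], [-193, 299, 0, 0, 0, -35.2], [-193, 299, 0, 0, 0, -35.2], [-193, 299, 0, 0, 0, -35.2], [-193, 299, 0, 0, 0, -35.2], [-193, 299, 0, 0, 0, -35.2], [-193, 299, 0, 0, 0, -35.2], [-193, 299, 0, 0, 0, -35.2], [-193, 299, 0, 0, 0, -35.2]],
  ],
)

```text
time: 15.65
tool_pos: [0.5297, 0.1805, 0.0808]
tool_rot: [-0.001, -0.578, 0.816, 0.0]
contact_force: [0.4, 0.1, 0.7]
gripper_width: 1.002
grasp_force: 0.0
```

```bash
python3 -c "
from h import *
to(*T['large'],-12,YT)"
```

```text
[-0.8 -0.4 92.8] [ 0.1 -0.1 -0. ] t=15.7 w=1.00
```

Call:
play_rows(
  steps=[
    [[-1, 0, 25, 0, 0, 0], [-1, 0, 50, 0, 0, 0], [-1, 0, 75, 0, 0, 0], [-1, 0, 93, 0, 0, 0], [-1, 0, 93, 0, 0, 0], [-1, 0, 93, 0, 0, 0]],
  ],
)

```text
time: 16.15
tool_pos: [0.5298, 0.1806, -0.012]
tool_rot: [-0.002, -0.578, 0.816, 0.001]
contact_force: [0.0, -0.3, 0.1]
gripper_width: 0.999
grasp_force: 0.0
```

Call:
play_rows(
  steps=[
    [[0, 0, 0, 0, 0, 0], [0, 0, 0, 0, 0, 0], [0, 0, 0, 0, 0, 0], [0, 0, 0, 0, 0, 0], [0, 0, 0, 0, 0, 0], [0, 0, 0, 0, 0, 0]],
  ],
  claw=-1,
)

```text
time: 16.65
tool_pos: [0.5329, 0.1824, -0.0081]
tool_rot: [0.002, -0.578, 0.816, -0.001]
contact_force: [-0.6, -1.2, 6.6]
gripper_width: 0.599
grasp_force: 62.5
```

Call:
play_rows(
  steps=[
    [[0, 0, -8, 0, 0, 0], [0, 0, -25, 0, 0, 0], [0, 0, -50, 0, 0, 0], [0, 0, -75, 0, 0, 0], [0, 0, -90, 0, 0, 0], [0, 0, -90, 0, 0, 0], [0, 0, -90, 0, 0, 0], [0, 0, -90, 0, 0, 0]],
  ],
)

```text
time: 17.32
tool_pos: [0.5301, 0.1821, 0.0783]
tool_rot: [-0.001, -0.578, 0.816, 0.0]
contact_force: [-0.0, 0.2, -1.0]
gripper_width: 0.599
grasp_force: 62.6
```

```bash
python3 -c "
from h import *
to(*M['large'],80,YM); held()"
```

```text
[377.8 -98.5  -1.5] [ 0.1 -0.1 35.2] t=17.3 w=0.60
held 2006 front 27.404411454353372 z [-62.58495893 -60.96708226 -50.56684317]
```

Call:
play_rows(
  steps=[
    [[378, -98.5, 0, 0, 0, 35.2], [378, -98.5, 0, 0, 0, 35.2], [378, -98.5, 0, 0, 0, 35.2], [378, -98.5, 0, 0, 0, 35.2], [378, -98.5, 0, 0, 0, 35.2], [378, -98.5, 0, 0, 0, 35.2], [378, -98.5, 0, 0, 0, 35.2], [378, -98.5, 0, 0, 0, 35.2], [378, -98.5, 0, 0, 0, 35.2], [378, -98.5, 0, 0, 0, 35.2], [378, -98.5, 0, 0, 0, 35.2], [378, -98.5, 0, 0, 0, 35.2]],
  ],
)

```text
time: 18.37
tool_pos: [0.4977, -0.2071, 0.0776]
tool_rot: [-0.001, -0.304, 0.953, 0.001]
contact_force: [-0.2, 0.6, 0.1]
gripper_width: 0.601
grasp_force: 62.7
```

```bash
python3 -c "
from h import *
to(*M['large'],-8,YM)"
```

```text
[-0.5 -0.4 85.6] [ 0.2 -0.1 -0.1] t=18.4 w=0.60
```

Call:
play_rows(
  steps=[
    [[-0.5, -0.5, 18, 0, 0, 0], [-0.5, -0.5, 38, 0, 0, 0], [-0.5, -0.5, 58, 0, 0, 0], [-0.5, -0.5, 74, 0, 0, 0], [-0.5, -0.5, 83, 0, 0, 0], [-0.5, -0.5, 85.5, 0, 0, 0], [-0.5, -0.5, 85.5, 0, 0, 0], [-0.5, -0.5, 85.5, 0, 0, 0]],
  ],
)

```text
time: 19.03
tool_pos: [0.5001, -0.2068, -0.0056]
tool_rot: [0.0, -0.305, 0.952, -0.0]
contact_force: [-0.1, -0.3, -0.0]
gripper_width: 0.599
grasp_force: 62.7
```

Call:
play_rows(
  steps=[
    [[0, 0, 0, 0, 0, 0], [0, 0, 0, 0, 0, 0], [0, 0, 0, 0, 0, 0], [0, 0, 0, 0, 0, 0], [0, 0, 0, 0, 0, 0]],
  ],
  claw=1,
)

```text
time: 19.45
tool_pos: [0.4998, -0.2074, -0.0058]
tool_rot: [0.0, -0.305, 0.952, -0.0]
contact_force: [-0.6, 0.3, 0.2]
gripper_width: 1.001
grasp_force: 0.0
```

Call:
play_rows(
  steps=[
    [[0, 0, -25, 0, 0, 0], [0, 0, -60, 0, 0, 0], [0, 0, -95, 0, 0, 0], [0, 0, -95, 0, 0, 0], [0, 0, -95, 0, 0, 0], [0, 0, -95, 0, 0, 0]],
  ],
)

```text
time: 19.95
tool_pos: [0.4994, -0.2071, 0.0887]
tool_rot: [-0.0, -0.305, 0.952, 0.0]
contact_force: [-0.3, 0.5, -1.1]
gripper_width: 0.995
grasp_force: 0.0
```

```bash
python3 -c "
from h import *
to(*T['bush'],90,YT); seated('large',.052)"
```

```text
[-299.6  333.1   -1.3] [  0.   -0.  -35.2] t=19.9 w=0.99
large 2746 ((499.3311767578125, -206.53976440429688), 27.47540283203125) [50.88675898 53.10780443 54.2523293 ]
```

Large ring seated: centre (499.3,−206.5), top at 53 mm. Now the bush, 450 mm away.

Call:
play_rows(
  steps=[
    [[-300, 333, 0, 0, 0, -35.2], [-300, 333, 0, 0, 0, -35.2], [-300, 333, 0, 0, 0, -35.2], [-300, 333, 0, 0, 0, -35.2], [-300, 333, 0, 0, 0, -35.2], [-300, 333, 0, 0, 0, -35.2], [-300, 333, 0, 0, 0, -35.2], [-300, 333, 0, 0, 0, -35.2], [-300, 333, 0, 0, 0, -35.2], [-300, 333, 0, 0, 0, -35.2], [-300, 333, 0, 0, 0, -35.2], [-300, 333, 0, 0, 0, -35.2]],
  ],
)

```text
time: 21.0
tool_pos: [0.5491, 0.2429, 0.0866]
tool_rot: [-0.001, -0.581, 0.814, 0.001]
contact_force: [0.5, -0.4, 0.0]
gripper_width: 1.0
grasp_force: 0.0
```

Call:
play_rows(
  steps=[
    [[0, 0, 0, 0, 0, 0], [0, 0, 0, 0, 0, 0], [0, 0, 0, 0, 0, 0]],
  ],
)

```text
time: 21.25
tool_pos: [0.5499, 0.2368, 0.0876]
tool_rot: [-0.001, -0.578, 0.816, 0.0]
contact_force: [-0.5, -0.1, -1.3]
gripper_width: 0.998
grasp_force: 0.0
```

```bash
python3 - <<'E'
from h import *
to(*T['bush'],-12,YT)
im,Tl,Wd=wrist(); cv2.imwrite("pics/w6.png",im)
c=T['bush']; d=np.hypot(Wd[...,0]*1000-c[0],Wd[...,1]*1000-c[1])
for lo,hi,R0 in((.069,.077,22),(.049,.057,30)):
    p=Wd[(d<R0)&(Wd[...,2]>lo)&(Wd[...,2]<hi)]*1000
    print(len(p),cv2.minEnclosingCircle(p[:,:2].astype(np.float32)) if len(p) else '',np.median(p,0))
E
```

```text
[-1.3  0.1 99.6] [ 0.1 -0.1 -0.1] t=21.2 w=1.00
1308 ((550.47998046875, 239.03636169433594), 16.356168746948242) [549.94543534 237.91629801  73.28428643]
1255 ((550.3027954101562, 239.09393310546875), 23.899234771728516) [545.96077876 228.09451761  51.72949599]
```

View pics/w6.png

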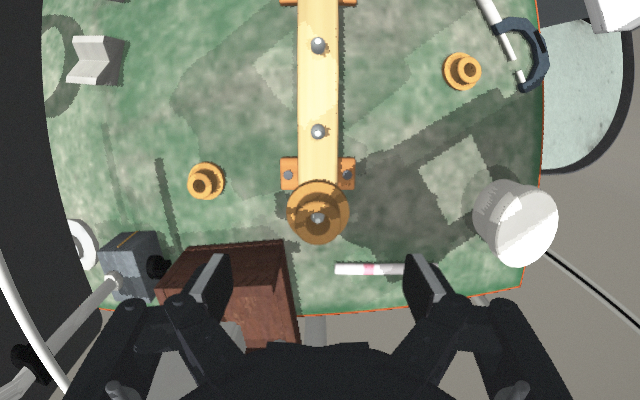

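The wrist view shows the bush (peg 4) at (318,212), the two small bushes at (206,182) and (462,70), and the brown box at (240,290) close to the left finger. I'll check the finger clearance to the box before descending.

```bash
python3 - <<'E'
from h import *
s=manip.state(); A=q2R(s['tool_rot']); o=np.array([.5503,.2390,0])
for n in("top.npy","scene.npy"):
    w=np.load(n).reshape(-1,3); w=w[np.isfinite(w).all(1)]
    t=(w-o)@A*1000; z=w[:,2]*1000
    m=(abs(t[:,0])<110)&(abs(t[:,1])<110)&(z>14)&(np.hypot(t[:,0],t[:,1])>27)&~((abs(t[:,1])<20)&(t[:,0]>-30))
    t=t[m];z=z[m]
    print(n,len(t)); 
    for yy in range(-110,110,10):
        k=(t[:,1]>=yy)&(t[:,1]<yy+10)
        if k.any(): print(yy,"n",k.sum(),"x max(for x<0) %.0f"%(t[k&(t[:,0]<60),0].max() if (k&(t[:,0]<60)).any() else -999),"zmax %.0f"%z[k].max())
E
```

```text
top.npy 691
-110 n 81 x max(for x<0) 27 zmax 84
-100 n 88 x max(for x<0) 26 zmax 85
-90 n 57 x max(for x<0) 12 zmax 84
-80 n 53 x max(for x<0) -46 zmax 83
-70 n 56 x max(for x<0) -45 zmax 84
-60 n 58 x max(for x<0) -43 zmax 85
-50 n 57 x max(for x<0) -42 zmax 83
-40 n 131 x max(for x<0) -42 zmax 82
-30 n 72 x max(for x<0) 59 zmax 55
20 n 35 x max(for x<0) 59 zmax 57
60 n 1 x max(for x<0) -73 zmax 15
70 n 1 x max(for x<0) -73 zmax 14
90 n 1 x max(for x<0) -74 zmax 14
scene.npy 806
-110 n 46 x max(for x<0) 26 zmax 83
-100 n 72 x max(for x<0) 26 zmax 83
-90 n 26 x max(for x<0) 17 zmax 82
-80 n 27 x max(for x<0) -46 zmax 83
-70 n 22 x max(for x<0) -46 zmax 83
-60 n 26 x max(for x<0) -45 zmax 84
-50 n 29 x max(for x<0) -43 zmax 83
-40 n 312 x max(for x<0) -42 zmax 83
-30 n 149 x max(for x<0) 55 zmax 54
20 n 95 x max(for x<0) 60 zmax 56
80 n 1 x max(for x<0) -75 zmax 14
100 n 1 x max(for x<0) -76 zmax 14
```

The box lies at tool x below −42 mm and no higher than 85 mm. The fingers (±11 mm) and the gripper body (above about 97 mm) clear it.

Call:
play_rows(
  steps=[
    [[-2, 0, 20, 0, 0, 0], [-2, 0, 45, 0, 0, 0], [-2, 0, 70, 0, 0, 0], [-2, 0, 88, 0, 0, 0], [-2, 0, 97, 0, 0, 0], [-2, 0, 97, 0, 0, 0], [-2, 0, 97, 0, 0, 0]],
  ],
)

```text
time: 21.88
tool_pos: [0.5514, 0.2393, -0.0079]
tool_rot: [-0.0, -0.578, 0.816, 0.0]
contact_force: [0.4, -0.2, 0.3]
gripper_width: 0.999
grasp_force: 0.0
```

Call:
play_rows(
  steps=[
    [[0, 0, 0, 0, 0, 0], [0, 0, 0, 0, 0, 0], [0, 0, 0, 0, 0, 0], [0, 0, 0, 0, 0, 0], [0, 0, 0, 0, 0, 0], [0, 0, 0, 0, 0, 0]],
  ],
  claw=-1,
)

```text
time: 22.38
tool_pos: [0.5525, 0.2404, -0.0062]
tool_rot: [0.001, -0.579, 0.816, -0.0]
contact_force: [-1.3, -0.6, 5.6]
gripper_width: 0.522
grasp_force: 60.4
```

Call:
play_rows(
  steps=[
    [[0, 0, -8, 0, 0, 0], [0, 0, -25, 0, 0, 0], [0, 0, -50, 0, 0, 0], [0, 0, -75, 0, 0, 0], [0, 0, -95, 0, 0, 0], [0, 0, -95, 0, 0, 0], [0, 0, -95, 0, 0, 0], [0, 0, -95, 0, 0, 0]],
  ],
)

```text
time: 23.05
tool_pos: [0.5502, 0.2397, 0.0853]
tool_rot: [-0.001, -0.578, 0.816, 0.0]
contact_force: [0.4, -0.5, -2.6]
gripper_width: 0.521
grasp_force: 61.3
```

```bash
python3 - <<'E'
from h import *
to(*M['bush'],86,YM)
im,Tl,Wd=wrist(); cv2.imwrite("pics/w7.png",im)
q=Tl*1000
for lo,hi in((-90,-76),(-68,-48)):
    p=q[(np.hypot(q[...,0],q[...,1])<28)&(q[...,2]>lo)&(q[...,2]<hi)&(abs(q[...,1])<14)]
    if len(p): print(lo,len(p),np.percentile(p[:,0],[1,99]),np.percentile(p[:,2],[1,50,99]))
E
```

```text
[ 4.875e+02 -6.400e+01 -1.000e-01] [ 0.1 -0.1 35.2] t=23.1 w=0.52
-90 3197 [-12.58851976  17.67914064] [-80.63856055 -79.32184079 -76.21615478]
-68 2682 [-6.69740179 25.21678683] [-67.78607505 -58.11157504 -48.91387663]
```

View pics/w7.png

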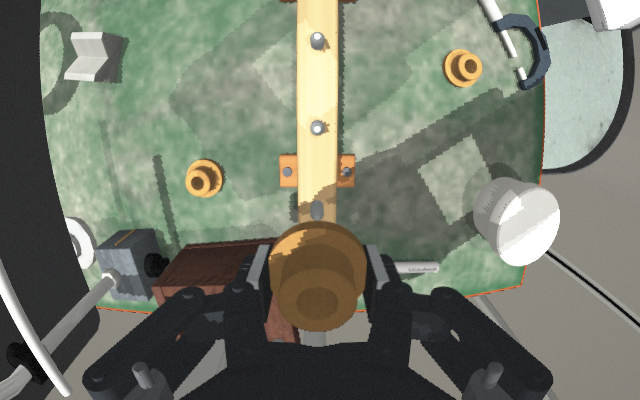

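The bush is held by its flange, centred in y and about +1.5 mm in tool x. I'll carry it to peg 4 with that offset taken out.

Call:
play_rows(
  steps=[
    [[486, -64, 0, 0, 0, 35.2], [486, -64, 0, 0, 0, 35.2], [486, -64, 0, 0, 0, 35.2], [486, -64, 0, 0, 0, 35.2], [486, -64, 0, 0, 0, 35.2], [486, -64, 0, 0, 0, 35.2], [486, -64, 0, 0, 0, 35.2], [486, -64, 0, 0, 0, 35.2], [486, -64, 0, 0, 0, 35.2], [486, -64, 0, 0, 0, 35.2], [486, -64, 0, 0, 0, 35.2], [486, -64, 0, 0, 0, 35.2]],
  ],
)

```text
time: 24.1
tool_pos: [0.4487, -0.2418, 0.0849]
tool_rot: [-0.001, -0.304, 0.953, 0.001]
contact_force: [0.7, 0.6, -1.3]
gripper_width: 0.516
grasp_force: 61.3
```

```bash
python3 - <<'E'
from h import *
to(*M['bush'],-6.5,YM)
E
```

```text
[-0.8 -0.3 91.4] [ 0.2 -0.1 -0.1] t=24.1 w=0.52
```

Call:
play_rows(
  steps=[
    [[-1.5, 0, 20, 0, 0, 0], [-1.5, 0, 40, 0, 0, 0], [-1.5, 0, 54, 0, 0, 0], [-1.5, 0, 54, 0, 0, 0], [-1.5, 0, 54, 0, 0, 0], [-1.5, 0, 54, 0, 0, 0]],
  ],
)

```text
time: 24.6
tool_pos: [0.4521, -0.2388, 0.0328]
tool_rot: [-0.0, -0.305, 0.952, 0.0]
contact_force: [-0.2, -0.4, -1.1]
gripper_width: 0.52
grasp_force: 61.4
```

```bash
python3 - <<'E'
from h import *
to(*M['bush'],-6,YM)
im,Tl,Wd=wrist(); q=Tl*1000
p=q[(abs(q[...,1])<40)&(q[...,0]>28)&(q[...,0]<200)&(abs(Wd[...,2]-.041)<.004)]; h=np.percentile(p[:,1],[2,98]); print("rail y in tool",h,h.mean(),len(p))
m=(abs(q[...,1])<8)&(q[...,0]>20)&(q[...,0]<150)&(Wd[...,2]>.047)&(Wd[...,2]<.07)
p=q[(np.hypot(q[...,0],q[...,1])<28)&(q[...,2]>-90)&(q[...,2]<-76)&(abs(q[...,1])<20)]
print("hub",cv2.minEnclosingCircle(p[:,:2].astype(np.float32)),np.median(p[:,2]))
d=np.hypot(Wd[...,0]*1000-M['large'][0],Wd[...,1]*1000-M['large'][1])
p=Wd[(d<40)&(Wd[...,2]>.048)&(Wd[...,2]<.075)]*1000; print(len(p))
E
```

```text
[ 3.8 -0.6 38.8] [ 0. -0. -0.] t=24.6 w=0.52Traceback (most recent call last):
  File "<stdin>", line 4, in <module>
    return _quantile_unchecked(
        a, q, axis, out, overwrite_input, method, keepdims, weights)
    return _ureduce(a,
                    func=_quantile_ureduce_func,
    ...<5 lines>...
                    overwrite_input=overwrite_input,
                    method=method)
    r = func(a, **kwargs)
    result = _quantile(arr,
                       quantiles=q,
    ...<2 lines>...
                       out=out,
                       weights=wgt)
    slices_having_nans = np.isnan(arr[-1, ...])
                                  ~~~^^^^^^^^^
IndexError: index -1 is out of bounds for axis 0 with size 0
```

Call:
play_rows(
  steps=[
    [[2.3, -0.6, 4, 0, 0, 0], [2.3, -0.6, 4, 0, 0, 0], [2.3, -0.6, 4, 0, 0, 0], [2.3, -0.6, 4, 0, 0, 0]],
  ],
)

```text
time: 24.98
tool_pos: [0.4508, -0.2409, 0.0293]
tool_rot: [0.0, -0.305, 0.952, -0.0]
contact_force: [0.2, 0.5, -0.3]
gripper_width: 0.516
grasp_force: 61.4
```

```bash
python3 - <<'E'
from h import *
to(*M['bush'],-6,YM)
im,Tl,Wd=wrist(); q=Tl*1000
p=q[(np.hypot(q[...,0],q[...,1])<28)&(q[...,2]>-90)&(q[...,2]<-76)&(abs(q[...,1])<20)]
print("hub",cv2.minEnclosingCircle(p[:,:2].astype(np.float32)),np.median(p[:,2]))
p=q[(abs(q[...,1])<40)&(q[...,0]>24)&(q[...,0]<40)&(abs(Wd[...,2]-.041)<.006)]
print("rail end",len(p), (np.percentile(p[:,1],[2,98]),np.percentile(p[:,0],[2,98])) if len(p) else '')
S=cloud("scene"); cv2.imwrite("pics/s8.png",S[0])
E
```

```text
[ 1.6  0.4 35.3] [-0.  0. -0.] t=25.0 w=0.52
hub ((2.4087159633636475, 0.6586538553237915), 16.458309173583984) -79.32742343120937
rail end 223 (array([-13.55427989,  14.40766189]), array([24.04912033, 25.18536952]))
```

From the wrist, the rail's end at tool x 25.2 puts peg 4 at about (2.2, 0.4) in tool axes, and the held hub is at (2.4, 0.7). They line up, so I'll lower it.

Call:
play_rows(
  steps=[
    [[0, 0, 6, 0, 0, 0], [0, 0, 12, 0, 0, 0], [0, 0, 18, 0, 0, 0], [0, 0, 24, 0, 0, 0], [0, 0, 30, 0, 0, 0], [0, 0, 35, 0, 0, 0], [0, 0, 36, 0, 0, 0], [0, 0, 36, 0, 0, 0]],
  ],
)

```text
time: 25.75
tool_pos: [0.4506, -0.2408, -0.0062]
tool_rot: [-0.0, -0.305, 0.952, 0.0]
contact_force: [-4.5, 2.7, 7.4]
gripper_width: 0.516
grasp_force: 62.2
```

Call:
play_rows(
  steps=[
    [[0, 0, 0, 0, 0, 0], [0, 0, 0, 0, 0, 0], [0, 0, 0, 0, 0, 0], [0, 0, 0, 0, 0, 0], [0, 0, 0, 0, 0, 0]],
  ],
  claw=1,
)

```text
time: 26.17
tool_pos: [0.4505, -0.2407, -0.0073]
tool_rot: [-0.0, -0.305, 0.952, 0.0]
contact_force: [-0.5, -0.3, 0.4]
gripper_width: 1.001
grasp_force: 0.0
```

Call:
play_rows(
  steps=[
    [[0, 0, -25, 0, 0, 0], [0, 0, -60, 0, 0, 0], [0, 0, -100, 0, 0, 0], [0, 0, -130, 0, 0, 0], [0, 0, -130, 0, 0, 0], [0, 0, -130, 0, 0, 0], [0, 0, -130, 0, 0, 0]],
  ],
)

```text
time: 26.75
tool_pos: [0.4502, -0.2405, 0.1221]
tool_rot: [-0.0, -0.305, 0.952, 0.0]
contact_force: [-0.8, -0.5, -0.6]
gripper_width: 1.002
grasp_force: 0.0
```

```bash
python3 - <<'E'
from h import *
im,Tl,Wd=wrist(); cv2.imwrite("pics/w9.png",im)
for n,lo,hi in(('bush',.048,.056),('bush',.068,.077)):
    c=M[n]; p=Wd[(np.hypot(Wd[...,0]*1000-c[0],Wd[...,1]*1000-c[1])<30)&(Wd[...,2]>lo)&(Wd[...,2]<hi)]*1000
    mu=p.mean(0); nv=np.linalg.svd(p-mu)[2][2]
    print(n,len(p),cv2.minEnclosingCircle(p[:,:2].astype(np.float32)),np.median(p[:,2]),"tilt",np.arccos(abs(nv[2])))
E
```

```text
bush 1003 ((448.96270751953125, -241.26214599609375), 24.045398712158203) 51.65833668758532 tilt 0.005509786112317437
bush 1033 ((448.5797119140625, -241.47409057617188), 16.22222328186035) 73.2572273751743 tilt 0.021061520689472046
```

View pics/w9.png

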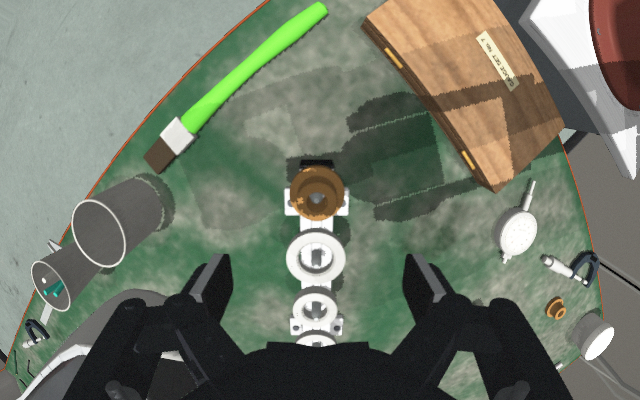

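The picture shows all four parts flat on the aluminium rack: the bush at (318,193), large ring at (316,258), thick at (316,308) and thin at (316,340). The gripper is empty and clear, so I'll hand in.

```bash
python3 -c "
from h import *
print(order.job_done())"
```

```text
the job is handed in; nothing more can be done
None
```

All four parts are on the aluminium rack, counted from the black knob: thin ring, thick ring, large ring, bush. By the wrist camera each sits flat on the rail and the gripper is empty; I handed the job in at about 27 s, and no verdict was shown.

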